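# Hang and lock the shelf bracket on the slotted upright

### The arm

A 6-joint arm with a two-finger parallel gripper is mounted at the origin on the work surface. World frame = base frame: x ahead of the robot, y to its left, z up, the work surface at z = 0. Lengths are in m, angles in rad, forces in N, time in s.
With the tool pointing down it reaches from about 0.425 to 0.925 m from the base axis. Payload 12.5 kg.
Tool frame: the origin (TCP) lies midway between the tips of the shut fingers; the grasp point (between the pads) lies 19 mm behind it; x points along the fingers, y is the direction in which the jaws open and shut, and the axes are right-handed (so a half turn about x gives the same grasp; the last joint's range is limited). The gripper opens to 85 mm and grips with 20 to 120 N. Pads are 22 mm wide; open, the fingers measure 114 mm over their backs; the gripper's body (76 mm by 85 mm) begins 54 mm behind the grasp point. The pads swing forward as they close: fully open they stand 13 mm farther back than shut.
Start: joints at [-1.331, 0.491, 1.559, -0, 1.092, -0.106], TCP at [0.212, -0.588, 0.231] pointing down, gripper open.
Joint ranges: [-3.1, 3.1], [-0.84, 2.19], [0.05, 2.79], [-1.13, 4.28], [0.06, 2.93], [-2.69, 2.69]. Speed limits (rad/s): [2.22, 2.22, 2.79, 3.14, 3.14, 3.14].

### API

Orientations are given as a 3x3 rotation matrix whose columns are the frame's x, y, z axes.
In Python, from rig import arm, readout, eyes, ticket gives the robot as it stands. Calls block until the motion is done:
- arm.move_pose(position, orientation): joint-space move of the TCP to a pose.
- arm.line_to(position, rot=None, max_speed=0.15, threshold=None): straight line of the TCP; rot=None keeps the orientation; max_speed is the mean speed in m/s. With threshold (N) it stops when the force on the tool has changed by that much, and returns True; else False.
- arm.move_joints(angles): joint-space move.
- arm.grip(opening, force=None): opening from 0.0 (shut) to 1.0 (fully open); force is the grip in N (None keeps the last); returns when the fingers have stopped.
- arm.sleep(seconds).
- arm.inverse_kinematics(position, orientation): joint angles nearest the present ones, or None.
- readout.get_state(): the state.
- eyes.camera(name): name is "side" or "top" or "wrist"; returns a dict with "frame" (420x560x3 uint8, red, green, blue), "camera_matrix" (3x3 intrinsics, pixels), "dist" ([k1, k2, p1, p2, k3] as OpenCV has them; the pictures are not rectified), "extrinsics" (4x4, takes a point from camera to world coordinates); the wrist camera has in their place "tool_from_camera" (4x4, takes a point from camera to tool coordinates, whose origin is the TCP and whose axes are the tool frame's). Camera axes: x right, y down, z forward; pixel columns grow to the right and rows downward; lengths in m; the calibration is good to about 2 mm. A picture is of the moment at which its call begins: read the wrist's pose just before it. There is no depth.
A pose or a line that the arm cannot do raises arm.PlanningError and nothing moves.
- ticket.close_job(): hands the job in, once; it reports no verdict.
The state is a dict: "t": time; "q": joint angles; "joint_velocities": joint speeds; "tau": joint torques, N m; "tcp_pos": TCP position; "orientation": TCP orientation; "contact_force": force on the tool from outside, world axes, zero at the start; "torque": the same for the moment, N m; "gripper_width": opening from 0.0 (shut) to 1.0 (fully open).
Only numpy, scipy, OpenCV 4.12 (cv2) and the standard library are available. Lean on these libraries where they do the work, as an engineer would, in place of code of your own. Each camera call takes 0.05 s, during which the arm holds its last target. There are 200 camera calls.

### The job

Hang the loose steel shelf bracket on the slotted upright: feel its two hooks into the two tall slots, let them drop behind the slotted strip, then press the bracket down until it is fully home and the spring latch has snapped out over it. Work gently, without ramming or leaning hard on the upright, leave the other things on the bench where they are, and let go of the bracket at the end.

Things in the scene. Friction and masses are not known exactly. Their poses are not given: they have to be found in the camera images.
- upright: Blue channel post 53 wide, 40 deep, 191 high on a dark foot plate, fixed. Origin: on the bench below the middle of its front face; +x into the post (the face looks along -x), y across, z up. Its front is a steel strip (surface at x = 0, 44 wide, 4 thick, 33 hollow behind) with two slots on the centre line, 13 wide, 35 tall, 48 apart, and a spring latch below them.
- sill (a point): Middle of the lower slot's lower edge (sill) at its nominal height, 106 mm above the bench, in the upright's frame; the upper sill is 48 higher. The strip was clamped by hand: slots and latch together really sit up to 8 mm higher or lower than nominal. No reading tells; feel for it. The strip stays put when pushed.
- latch (a joint): Brass wedge 12 wide, sticking 6 mm out of the strip; flat underside 32.5 below the lower sill, sloping top ending 25.5 below it. Value in m: 0 = out (free or snapped), grows as it is pushed in (stop 0.009). Spring 4 N out, 7 N when flush. A down push of about 8 to 20 N on the bracket rides over it; the bracket's weight alone does not.
- bracket: Loose steel shelf bracket, 0.3 to 0.6 kg, standing on the bench the way up it will hang. Origin: middle of the lower edge of its back plate's rear face; +x out of the rear face (hooks side), z up. Back plate 50 wide, 110 high, 5 thick; window 20 wide at heights 12 to 28, into which the latch snaps. Shelf plate 60 wide, 5 thick, x -5 to -103 at the bottom.
- bracket_grip (a point): Where to grip the bracket: in its upright rib (10 thick, y -5 to 5, gripped across y; from the back plate to x = -88, flat top at height 102), at bracket x = -55, 86 above the underside, 16 below the rib's top. The rib's top near the back plate is also the place to press.
- hook (a point): Underside of the lower hook's neck, on the rear face, at bracket (0, 0, 46); the upper hook is 48 higher. Hooks 8 thick (y -4 to 4): a neck 10 tall reaching to x = 12, with a lip (x 6 to 12) turned down 22. The whole 32 mm hook goes level through its slot with the bracket 22 to 25 above its final height, until the back plate meets the strip.
- home (a point): On the upright, 60 mm above the bench at x = 0: where the bracket's origin nominally ends (its x, y, z along the upright's) when the necks rest on the sills and the latch has snapped over the bottom bar of the back plate. Truly 52 to 68 mm high, as the strip sits, and 0 to 2 mm in front of the strip.
- angle: Bystander: dark steel angle, 80 x 50, 45 high, no hooks. Origin: centre of its foot.
- driver: Bystander: screwdriver lying on the bench.
- block: Bystander: wood block 90 x 60 x 45. Origin: centre of its underside.
- carton: Bystander: cardboard carton 100 x 80 x 70. Origin: centre of its underside.
- bin: Bystander: clear plastic bin 150 x 100 x 70 with a wood offcut in it. Origin: centre of its underside.
- jar: Bystander: closed jar, 60 across, 90 high. Origin: centre of its underside.
There are look-alikes about, which are no part of the job. Leave any pink or purple look-alike of the bracket alone.

How it is judged:
By the outcome, as a careful person would: the job done as asked, in the order asked, and still so for the second after the job is handed in, with the robot touching nothing.
It also fails if it takes over 61 s, if anything falls off the work surface, if the arm or the gripper's body presses on something with over 40 N, if the wrist force passes 120 N, or if a joint passes its speed limit or range.

## Working session

There is one attempt and no reset: what is moved stays moved. The work goes in short steps, each a Python script; the robot and the scene stay as the last script left them, time stands still between calls to the robot, and variables do not carry over. Pictures are saved under pics/ and viewed, about 8 in all and at most 12, crops included, and the job is handed in when it is done.

```bash
ls; mkdir -p pics
python3 - <<'E'
from rig import arm, readout, eyes, ticket
import cv2,numpy as np
s=readout.get_state();print(s)
for n in ["top","side","wrist"]:
    c=eyes.camera(n);cv2.imwrite(f"pics/{n}0.png",c["frame"][:,:,::-1]);np.savez(f"{n}0.npz",**c)
    print(n,c["camera_matrix"].tolist(),c["dist"],c.get("extrinsics",c.get("tool_from_camera")))
E
```

```text
pics
{'t': 0.0, 'q': array([-1.33058046e+00,  4.91552570e-01,  1.55949556e+00, -1.60276811e-05,
        1.09167132e+00, -1.05616574e-01]), 'joint_velocities': array([-0.00156511, -0.00169484,  0.0010122 ,  0.00196541,  0.00019453,
        0.00031969]), 'tau': array([ 1.64616093e-03, -6.18438220e+01, -2.61594683e+01,  1.85201678e-06,
        4.13117814e-03,  2.47451663e-05]), 'tcp_pos': array([ 0.211813  , -0.58775761,  0.2307162 ]), 'orientation': array([[-2.81891731e-04,  3.38986750e-01, -9.40791105e-01],
       [ 1.09105216e-03, -9.40790479e-01, -3.38986851e-01],
       [-9.99999365e-01, -1.12200976e-03, -1.04651171e-04]]), 'contact_force': array([-0.08675715,  0.03873291,  0.02449444]), 'torque': array([-0.02078958,  0.00621348, -0.01264647]), 'gripper_width': 1.0031506024798222}
top [[449.00988231938226, 0.0, 280.6413725573746], [0.0, 449.00988231938226, 209.7866673646391], [0.0, 0.0, 1.0]] [0.02964684 0.         0.         0.         0.        ] [[ 0.02670642 -0.99340078  0.11154216  0.31008164]
 [-0.99957979 -0.0277959  -0.00822355  0.01630345]
 [ 0.01126969 -0.11127567 -0.9937
[... 193 characters left out ...]
47213 0.         0.         0.         0.        ] [[-0.99650245 -0.06039659  0.05775051  0.39541252]
 [-0.08208001  0.57780114 -0.81203985  0.78579021]
 [ 0.01567613 -0.81393986 -0.5807376   0.64902654]
 [ 0.          0.          0.          1.        ]]
wrist [[341.2988752804871, 0.0, 278.8681130435721], [0.0, 341.2988752804871, 209.9036570422792], [0.0, 0.0, 1.0]] [-0.03921509  0.          0.          0.          0.        ] [[ 8.38267245e-04 -3.00706461e-01  9.53716374e-01 -1.42771254e-01]
 [ 9.99998679e-01  1.58007091e-03 -3.80751151e-04  8.34966643e-05]
 [-1.39244516e-03  9.53715433e-01  3.00707388e-01 -7.65776678e-02]
 [ 0.00000000e+00  0.00000000e+00  0.00000000e+00  1.00000000e+00]]
```

View pics/top0.png

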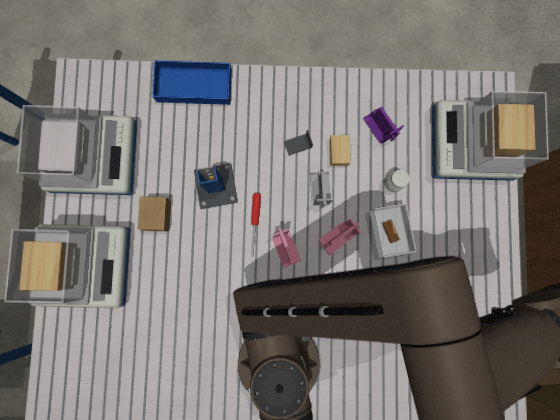

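View pics/side0.png

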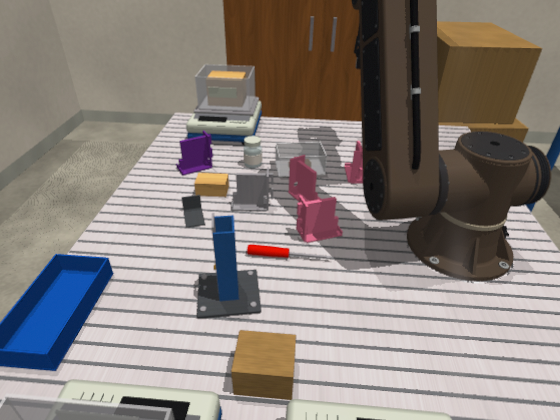

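The top view shows the upright near (212,183), the grey bracket near (320,188), and pink and purple look-alikes. The side view shows the upright's back. Next I'll zoom in on both.

Run:
```python
import cv2,numpy as np
t=cv2.imread("pics/top0.png");s=cv2.imread("pics/side0.png")
a=cv2.resize(t[145:225,180:260],(400,400),interpolation=cv2.INTER_CUBIC)
b=cv2.resize(t[155:235,285:365],(400,400),interpolation=cv2.INTER_CUBIC)
cv2.imwrite("pics/crop1.png",np.hstack([a,b]))
```

```text
(no output)
```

View pics/crop1.png

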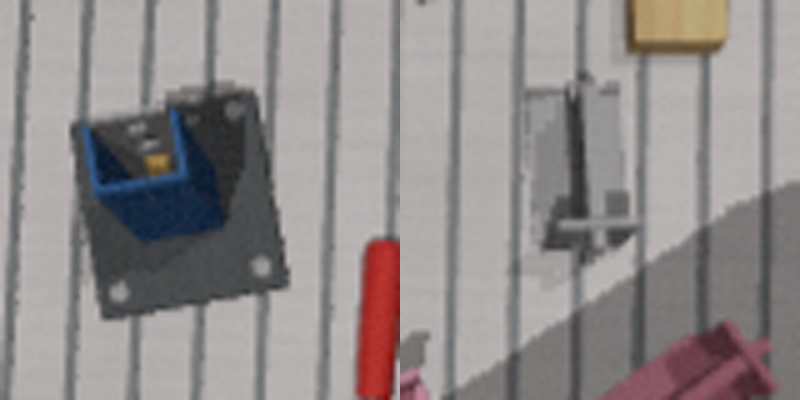

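Crop, as 5x zoom. The upright's steel strip is on its far side (image up, world +x), so its face looks away from the robot. The bracket's back plate is at image bottom, so its hooks point toward the robot. The two are already roughly aligned. Next I'll cast rays.

```bash
cat > h.py <<'E'
import numpy as np,cv2
def ray(c,uv,T=None):
    T=c["extrinsics"] if T is None else T
    p=cv2.undistortPoints(np.array(uv,float).reshape(-1,1,2),c["camera_matrix"],c["dist"]).reshape(-1,2)
    d=np.c_[p,np.ones(len(p))]@T[:3,:3].T
    return T[:3,3],d
def onz(c,uv,z,T=None):
    o,d=ray(c,uv,T); return o+d*((z-o[2])/d[:,2])[:,None]
def project(c,P,T=None):
    T=c["extrinsics"] if T is None else T
    Ti=np.linalg.inv(T); r=cv2.Rodrigues(Ti[:3,:3])[0]
    return cv2.projectPoints(np.array(P,float).reshape(-1,1,3),r,Ti[:3,3],c["camera_matrix"],c["dist"])[0].reshape(-1,2)
def wristT(s,c):
    T=np.eye(4);T[:3,:3]=s["orientation"];T[:3,3]=s["tcp_pos"];return T@c["tool_from_camera"]
def down(yaw):
    # tool orientation for bracket/upright yaw: tool z along bracket +x, tool x down
    z=np.array([np.cos(yaw),np.sin(yaw),0]);x=np.array([0,0,-1.]);return np.c_[x,np.cross(z,x),z]
def snap(name,pic):
    from rig import eyes,readout
    s=readout.get_state();c=eyes.camera(name);cv2.imwrite(f"pics/{pic}.png",c["frame"][:,:,::-1])
    if name=="wrist": c["extrinsics"]=wristT(s,c)
    np.savez(pic+".npz",**c);return c
E
python3 - <<'E'
import numpy as np
from h import *
c=np.load("top0.npz");np.set_printoptions(precision=4,suppress=True)
A=lambda l:np.array(l,float)/5+[180,145]-.4
B=lambda l:(np.array(l,float)-[400,0])/5+[285,155]-.4
print("foot",onz(c,A([(70,120),(255,90),(288,285),(103,318)]),.005))
t=onz(c,A([(83,122),(175,105),(187,180),(98,194)]),.191);print("top",t)
print("rib",onz(c,B([(577,75),(592,222)]),.102))
p=onz(c,B([(558,226),(638,222)]),.110);print("plate",p,p.mean(0))
E
```

```text
foot [[0.5936 0.2861 0.005 ]
 [0.6166 0.169  0.005 ]
 [0.4913 0.1432 0.005 ]
 [0.4669 0.2592 0.005 ]]
top [[0.5554 0.2434 0.191 ]
 [0.5665 0.1929 0.191 ]
 [0.5245 0.1845 0.191 ]
 [0.5152 0.2333 0.191 ]]
rib [[ 0.5822 -0.1089  0.102 ]
 [ 0.4938 -0.1194  0.102 ]]
plate [[ 0.4898 -0.0985  0.11  ]
 [ 0.4935 -0.1457  0.11  ]] [ 0.4916 -0.1221  0.11  ]
```

Run:
```python
import numpy as np
from h import *
from rig import arm,readout
np.set_printoptions(precision=4,suppress=True)
yaw=np.radians(191.7);n=np.array([np.cos(yaw),np.sin(yaw),0]);up=np.array([0,0,1.])
a=np.radians(30);x=np.sin(a)*n-np.cos(a)*up;z=np.cos(a)*n+np.sin(a)*up;R=np.c_[x,np.cross(z,x),z]
f=np.array([.561,.2182,0]);pos=f-n*.062+up*.225
arm.move_pose(f-n*.10+up*.26,R)
arm.line_to(pos,max_speed=.2)
c=snap("wrist","wu1");print(readout.get_state()["t"])
print(project(c,[f+up*.191,f+up*.17,f+up*.106,f]))
```

```text
3.9083
[[277.9148 279.4762]
 [277.9945 253.7169]
 [278.1905 190.8068]
 [278.4126 120.2983]]
```

View pics/wu1.png

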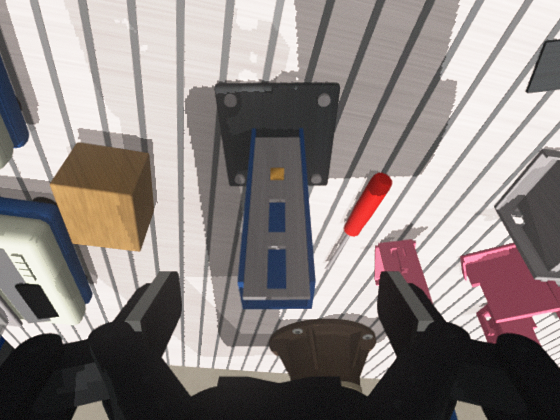

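The slots are visible at about (277,216) and (277,268), the latch at (277,174), and the top rim near row 300. I'll extract these precisely.

Run:
```python
import numpy as np
from h import *
np.set_printoptions(precision=4,suppress=True)
c=dict(np.load("wu1.npz"));f=c["frame"];hsv=cv2.cvtColor(f,cv2.COLOR_RGB2HSV)
m=((hsv[...,0]>100)&(hsv[...,0]<125)&(hsv[...,1]>120)).astype(np.uint8)
m[:, :235]=0;m[:,320:]=0
cs,_=cv2.findContours(m,cv2.RETR_LIST,cv2.CHAIN_APPROX_NONE)
for k in cs:
    if cv2.contourArea(k)>60: print(cv2.boundingRect(k),cv2.contourArea(k),cv2.minAreaRect(k))
for r in (140,210,225,240,260,280,294): print(r,"".join("B" if v else "." for v in m[r,238:320]))
print(f[286:312,262].tolist())
v=f[120:312,230:325];cv2.imwrite("pics/c2.png",cv2.resize(v[:,:,::-1],None,fx=4,fy=3,interpolation=cv2.INTER_CUBIC))
```

```text
(242, 280, 73, 29) 441.0 ((280.7955627441406, 302.1491394042969), (25.17517852783203, 74.84768676757812), 74.26799011230469)
(268, 250, 18, 38) 587.0 ((276.5, 268.5), (37.0, 17.0), 90.0)
(269, 203, 16, 29) 370.0 ((276.5, 217.0), (28.0, 15.0), 90.0)
(238, 129, 18, 165) 479.0 ((246.30392456054688, 210.90237426757812), (5.146146774291992, 164.5139923095703), 4.666858673095703)
(299, 128, 9, 80) 186.5 ((303.780517578125, 167.47561645507812), (79.30941009521484, 4.071591854095459), 85.03025817871094)
140 .............BBBB.............................................BBBB................
210 .......BBBB.....................BBBBBBBBBBBBBB.......................BB...........
225 ......BBB.......................BBBBBBBBBBBBBB.........................B..........
240 .....BBB..........................................................................
260 ..BBBBB........................BBBBBBBBBBBBBBBB.........................B.B.......
280 .BBBB.........................BBBBBBBBBBBBBBBBB............................B......
294 .........................................................................BB.......
[[90, 83, 84], [91, 88, 90], [90, 87, 86], [95, 91, 88], [92, 87, 88], [92, 85, 87], [92, 86, 87], [91, 88, 91], [90, 85, 85], [90, 84, 84], [110, 104, 105], [163, 153, 153], [179, 171, 172], [142, 139, 147], [67, 75, 102], [38, 51, 81], [37, 51, 82], [41, 57, 85], [43, 57, 88], [45, 59, 90], [39, 56, 84], [37, 53, 81], [40, 58, 81], [101, 102, 113], [112, 107, 106], [87, 84, 81]]
```

View pics/c2.png

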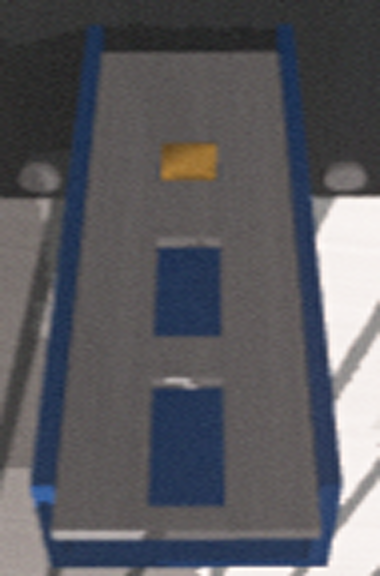

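Run:
```python
import numpy as np
from h import *
from scipy.optimize import least_squares
np.set_printoptions(precision=4,suppress=True)
c=dict(np.load("wu1.npz"))
px=lambda l:np.array(l,float)/[4,3]+[230,120]-[.4,.35]
# image left = world +y?; upright y axis: z x x
P=[];uv=[]
for zs,rs,rt,ls,lt,r_s,r_t in ((.106,240,336,157,154,219,221),(.154,378,506,152,148,222,224.5)):
    P+=[(0,-1,zs),(0,1,zs),(0,-1,zs+.035),(0,1,zs+.035)]
    uv+=[(ls,rs),(r_s,rs),(lt,rt),(r_t,rt)]
P=np.array(P);uv=px(uv)
P[:,1]*=.0065
def W(p,P):
    x,y,yw,dz=p;cx,s=np.cos(yw),np.sin(yw)
    return np.c_[x+cx*P[:,0]-s*P[:,1],y+s*P[:,0]+cx*P[:,1],P[:,2]+dz]
p0=[.555,.218,np.radians(191.7),0]
# upright y sign: yaw~190 -> local +y = world -y = image right
fr=least_squares(lambda p:(project(c,W(p,P))-uv).ravel(),p0)
print(fr.x,np.degrees(fr.x[2]),"\n",fr.fun.reshape(-1,2))
p=fr.x
print("strip edge top corners pred",project(c,W([*p[:3],0],np.array([(0,-.022,.191),(0,.022,.191)]))),px([(52,532),(320,528)]))
print("top cam pred",project(dict(np.load("top0.npz")),W([*p[:3],0],np.array([(0,-.0265,.191),(0,.0265,.191),(.04,.0265,.191),(.04,-.0265,.191)]))))
A=np.array([(83,122),(175,105),(187,180),(98,194)])/5+[180,145]-.4;print(A)
```

```text
[0.5573 0.2187 3.3482 0.0064] 191.8365481897389 
 [[ 0.0462 -0.3701]
 [ 0.1574 -0.3769]
 [-0.1462  0.4529]
 [ 0.13    0.449 ]
 [-0.0388  0.2048]
 [ 0.0768  0.2023]
 [-0.2348 -0.2822]
 [ 0.0506 -0.2792]]
strip edge top corners pred [[243.698  282.1901]
 [308.5396 282.1974]] [[242.6    296.9833]
 [309.6    295.65  ]]
top cam pred [[195.707  170.262 ]
 [214.6141 166.9613]
 [216.9822 180.945 ]
 [198.0172 184.2802]]
[[196.2 169. ]
 [214.6 165.6]
 [217.  180.6]
 [199.2 183.4]]
```

Upright pose: (0.557, 0.219), yaw 191.8°, with the slots apparently about +6 mm (to be felt). Next, a close look at the bracket.

Run:
```python
import numpy as np
from h import *
from rig import arm,readout
s=readout.get_state();R0=s["orientation"]
arm.line_to(s["tcp_pos"]+[.03,-.02,.05],max_speed=.25)
yaw=np.radians(186)
arm.move_pose([.545,-.114,.22],down(yaw))
c=snap("wrist","wb1");print(readout.get_state()["t"],readout.get_state()["q"])
```

```text
5.675 [-3.23285436e-01  4.07501990e-01  1.74034904e+00  1.30484072e-04
  9.93983655e-01  1.14160653e+00]
```

View pics/wb1.png

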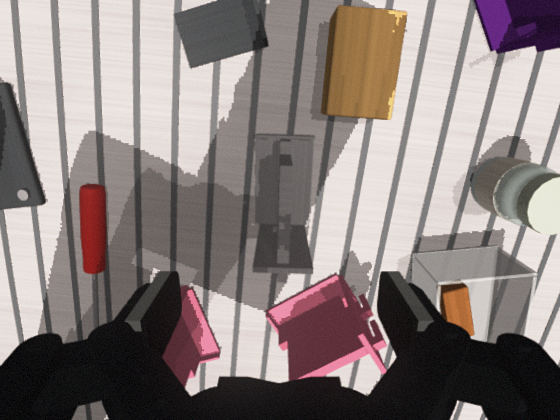

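Run:
```python
import numpy as np
from h import *
np.set_printoptions(precision=4,suppress=True)
c=dict(np.load("wb1.npz"));f=c["frame"]
p=onz(c,[(253,271),(312,271)],.110);print("plate top",p,np.linalg.norm(p[1]-p[0]),p.mean(0))
q=onz(c,[(256,134.5),(314,136)],.005);print("shelf front",q,np.linalg.norm(q[1]-q[0]),q.mean(0))
v=f[125:280,240:330,::-1];cv2.imwrite("pics/c3.png",cv2.resize(cv2.convertScaleAbs(v,alpha=1.8),None,fx=5,fy=3.8,interpolation=cv2.INTER_CUBIC))
```

```text
plate top [[ 0.4877 -0.0982  0.11  ]
 [ 0.4929 -0.1466  0.11  ]] 0.048640284938552075 [ 0.4903 -0.1224  0.11  ]
shelf front [[ 0.5879 -0.0851  0.005 ]
 [ 0.5928 -0.1447  0.005 ]] 0.05978138393679338 [ 0.5904 -0.1149  0.005 ]
```

View pics/c3.png

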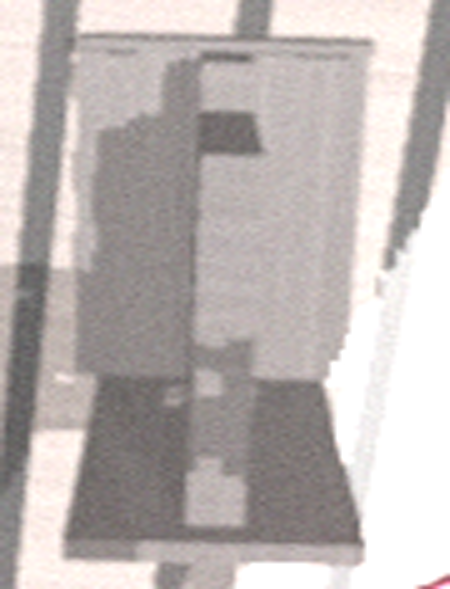

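The bracket's origin is at (0.489,-0.1226), yaw about 185°. Next: grasp, lift, and carry it to 40 mm in front of the slots.

Run:
```python
import numpy as np
from h import *
from rig import arm,readout
np.set_printoptions(precision=4,suppress=True)
yaw=np.radians(185.);n=np.array([np.cos(yaw),np.sin(yaw),0])
g=np.array([.489,-.1226,0])-.055*n
R=down(yaw)
arm.line_to(g+[0,0,.16],R,max_speed=.2)
print(arm.line_to(g+[0,0,.067],max_speed=.12,threshold=8))
arm.grip(0,60)
s=readout.get_state();print(s["t"],s["tcp_pos"],s["contact_force"],s["gripper_width"])
np.save("z0.npy",s["tcp_pos"])
arm.line_to(s["tcp_pos"]+[0,0,.02],max_speed=.06)
s=readout.get_state();print(s["t"],s["tcp_pos"],s["contact_force"],s["torque"],s["gripper_width"])
arm.line_to(s["tcp_pos"]+[0,0,.1],max_speed=.2)
# upright frame
U=np.array([.5573,.2187,0]);yw=np.radians(191.84);m=np.array([np.cos(yw),np.sin(yw),0])
z0=np.load("z0.npy")[2]
arm.move_pose(U-m*(.055+.045)+[0,0,z0+.0899],down(yw))
s=readout.get_state();print(s["t"],s["tcp_pos"],s["contact_force"],s["torque"],s["gripper_width"])
snap("wrist","wu2");snap("top","t2")
```

```text
False
7.725 [ 0.5439 -0.1178  0.0671] [-0.7822  0.0255  2.8067] 0.1121889995504038
8.2083 [ 0.5439 -0.1178  0.0874] [-0.4256  0.1618 -3.9254] [-0.0033 -0.0555  0.0269] 0.1043290691494319
10.2583 [0.6554 0.2379 0.157 ] [-0.1391 -0.0747 -4.7436] [-0.0341 -0.0671 -0.0637] 0.11139883826773098
```

View pics/wu2.png

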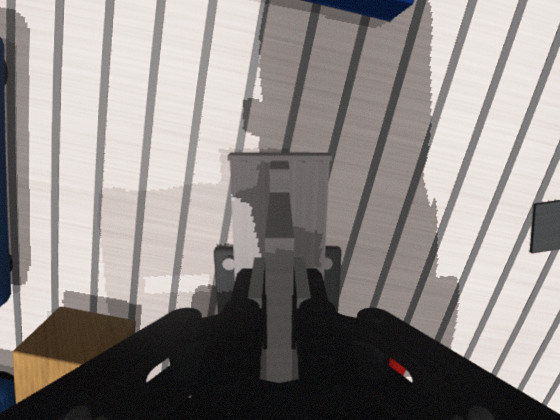

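The bracket is held straight in front of the upright, weighing about 4.7 N. Next I'll feel for the slots.

```bash
cat > ins.py <<'E'
import numpy as np
from h import *
from rig import arm,readout
np.set_printoptions(precision=4,suppress=True)
U=np.array([.5573,.2187,0]);yw=np.radians(191.84);m=np.array([np.cos(yw),np.sin(yw),0]);l=np.array([-m[1],m[0],0])
z0=np.load("z0.npy")[2]
R=down(yw)
def at(gap,lat,h): return U-m*(.055+gap)+l*lat+[0,0,z0+h]
def loc():
    s=readout.get_state();d=s["tcp_pos"]-U
    f=s["contact_force"]
    return dict(t=round(s["t"],2),gap=round(-(d@m)-.055,4),lat=round(d@l,4),h=round(d[2]-z0,4),F=np.round([f@m,f@l,f[2]],1),T=np.round(s["torque"],2),w=round(s["gripper_width"],3))
def probe(lat,h,gap0=.018,th=5):
    arm.line_to(at(gap0,lat,h),R,max_speed=.08)
    hit=arm.line_to(at(-.008,lat,h),max_speed=.03,threshold=th)
    r=loc();print("probe",lat,h,hit,r,flush=True);return r
E
python3 - <<'E'
from ins import *
for dh in (0,.002,-.002):
    r=probe(0,.0899+dh)
    if r["gap"]<.006: break
    arm.line_to(at(.018,0,r["h"]),max_speed=.08)
E
```

```text
probe 0 0.0899 True {'t': 11.43, 'gap': np.float64(0.0027), 'lat': np.float64(-0.0002), 'h': np.float64(0.0896), 'F': array([-4.9, -0. , -0.9]), 'T': array([ 0.11, -0.57,  0.04]), 'w': 0.102}
```

Run:
```python
from ins import *
arm.line_to(at(.0045,0,.0899),max_speed=.03);print(loc())
arm.line_to(at(.0045,0,.0909),max_speed=.03);print(loc())
hit=arm.line_to(at(-.006,0,.0909),max_speed=.02,threshold=5);print(hit,loc())
```

```text
{'t': 11.68, 'gap': np.float64(0.0043), 'lat': np.float64(0.0), 'h': np.float64(0.0898), 'F': array([ 0.2, -0.1, -3.7]), 'T': array([-0.04, -0.06, -0.01]), 'w': 0.11}
{'t': 11.93, 'gap': np.float64(0.0044), 'lat': np.float64(0.0), 'h': np.float64(0.0908), 'F': array([-0.8, -0.9, -3.1]), 'T': array([ 0.03, -0.05,  0.01]), 'w': 0.103}
True {'t': 12.21, 'gap': np.float64(0.0026), 'lat': np.float64(-0.0), 'h': np.float64(0.0905), 'F': array([-2.4, -0.1, -1.5]), 'T': array([ 0.15, -0.47,  0.05]), 'w': 0.106}
```

The stop at reading 2.6 mm repeats, so the plate is on the strip and the hooks are through. Next I'll ease back 0.8 mm and lower gently.

Run:
```python
from ins import *
G=.0036
arm.line_to(at(G,0,.0905),max_speed=.03);print(loc())
for h in (.088,.086,.084,.082,.080,.078,.076):
    hit=arm.line_to(at(G,0,h),max_speed=.03,threshold=6);r=loc();print(hit,r,flush=True)
    if hit and r["h"]-h>.0005: break
```

```text
{'t': 12.46, 'gap': np.float64(0.0033), 'lat': np.float64(0.0), 'h': np.float64(0.0902), 'F': array([-0.2,  0.6, -3.8]), 'T': array([ 0.01, -0.07, -0.03]), 'w': 0.106}
False {'t': 12.71, 'gap': np.float64(0.0034), 'lat': np.float64(0.0), 'h': np.float64(0.0876), 'F': array([-0.3, -0.2, -4.2]), 'T': array([ 0.03, -0.1 ,  0.04]), 'w': 0.104}
False {'t': 12.96, 'gap': np.float64(0.004), 'lat': np.float64(0.0), 'h': np.float64(0.0862), 'F': array([-1.6, -0. , -1.4]), 'T': array([ 0.07, -0.52,  0.  ]), 'w': 0.106}
False {'t': 13.21, 'gap': np.float64(0.0041), 'lat': np.float64(-0.0), 'h': np.float64(0.0843), 'F': array([-4.7,  0.3, -1. ]), 'T': array([ 0.17, -0.9 , -0.05]), 'w': 0.105}
False {'t': 13.46, 'gap': np.float64(0.0042), 'lat': np.float64(0.0), 'h': np.float64(0.0822), 'F': array([-6.2,  0.2,  0.9]), 'T': array([ 0.27, -1.1 , -0.  ]), 'w': 0.103}
False {'t': 13.71, 'gap': np.float64(0.0037), 'lat': np.float64(0.0), 'h': np.float64(0.0794), 'F': array([-5.4, -0.1, -5.6]), 'T': array([ 0.33, -1.43, -0.  ]), 'w': 0.107}
False {'t': 13.96, 'gap': np.float64(0.0038), 'lat': np.float64(-0.0), 'h': np.float64(0.0773), 'F': array([-6.2, -0.4, -4.5]), 'T': array([ 0.3 , -1.42,  0.05]), 'w': 0.109}
False {'t': 14.21, 'gap': np.float64(0.0038), 'lat': np.float64(0.0), 'h': np.float64(0.0753), 'F': array([-5.6, -0.3, -5. ]), 'T': array([ 0.29, -1.46,  0.02]), 'w': 0.109}
```

The latch met the bracket at h=0.087, which implies home at about 0.0667. Continuing down.

Run:
```python
from ins import *
G=.0036
for h in np.arange(.0738,.060,-.0015):
    hit=arm.line_to(at(G,0,h),max_speed=.02,threshold=9);r=loc();print(round(h,4),hit,r,flush=True)
    if r["F"][2]>6 or r["h"]-h>.0015: break
```

```text
0.0738 False {'t': 14.47, 'gap': np.float64(0.0038), 'lat': np.float64(0.0), 'h': np.float64(0.0731), 'F': array([-6. ,  0.3, -5.2]), 'T': array([ 0.26, -1.48,  0.03]), 'w': 0.113}
0.0723 False {'t': 14.72, 'gap': np.float64(0.0038), 'lat': np.float64(0.0), 'h': np.float64(0.0717), 'F': array([-6.1, -0.1, -4.5]), 'T': array([ 0.26, -1.39,  0.02]), 'w': 0.11}
0.0708 False {'t': 14.97, 'gap': np.float64(0.0025), 'lat': np.float64(0.0001), 'h': np.float64(0.0695), 'F': array([-2.6,  1.3, -8.6]), 'T': array([ 0.17, -0.61,  0.  ]), 'w': 0.11}
0.0693 False {'t': 15.22, 'gap': np.float64(0.0031), 'lat': np.float64(-0.0), 'h': np.float64(0.0691), 'F': array([-0. ,  0.4, -3.9]), 'T': array([-0.04, -0.02, -0.03]), 'w': 0.108}
0.0678 False {'t': 15.47, 'gap': np.float64(0.0035), 'lat': np.float64(-0.0), 'h': np.float64(0.0678), 'F': array([-0.1,  0.5, -4.6]), 'T': array([ 0.  , -0.01,  0.03]), 'w': 0.107}
0.0663 False {'t': 15.72, 'gap': np.float64(0.0039), 'lat': np.float64(-0.0), 'h': np.float64(0.0671), 'F': array([-0.4,  0.6,  4.3]), 'T': array([-0.08,  0.37,  0.04]), 'w': 0.109}
0.0648 False {'t': 15.97, 'gap': np.float64(0.0043), 'lat': np.float64(-0.0001), 'h': np.float64(0.0662), 'F': array([ 0.3, -0.4, 10. ]), 'T': array([-0.01,  0.53,  0.02]), 'w': 0.107}
```

The latch snapped (lateral force vanished near h=0.070), and the necks then seated at about 0.067 with 14 N of press. I'll check with a gentle tug up, push down again, then release.

Run:
```python
from ins import *
G=.0036
arm.line_to(at(G,0,.0675),max_speed=.02);print(loc())
print(arm.line_to(at(G,0,.0715),max_speed=.02,threshold=6),loc())
print(arm.line_to(at(G,0,.0655),max_speed=.02,threshold=20),loc())
arm.line_to(at(G,0,.067),max_speed=.02);print(loc())
arm.grip(.5);print(loc())
arm.line_to(at(G,0,.067+.09),max_speed=.12);print(loc())
s=readout.get_state()["tcp_pos"]
arm.line_to(s+np.array([.05,0,.06]),max_speed=.2);arm.sleep(.3)
f=snap("wrist","end1")["frame"];snap("side","s_end");print(loc())
```

```text
{'t': 16.25, 'gap': np.float64(0.0037), 'lat': np.float64(0.0), 'h': np.float64(0.0672), 'F': array([-1.5, -1. , -3. ]), 'T': array([ 0.1 , -0.41,  0.02]), 'w': 0.107}
True {'t': 16.47, 'gap': np.float64(0.0031), 'lat': np.float64(0.0001), 'h': np.float64(0.0685), 'F': array([-1.3, -0.6, -3.4]), 'T': array([ 0.04, -0.37,  0.03]), 'w': 0.103}
False {'t': 16.75, 'gap': np.float64(0.0044), 'lat': np.float64(-0.0), 'h': np.float64(0.0663), 'F': array([-2. , -0.3,  5.5]), 'T': array([ 0.07,  0.02, -0.03]), 'w': 0.111}
{'t': 17.0, 'gap': np.float64(0.0038), 'lat': np.float64(-0.0), 'h': np.float64(0.0667), 'F': array([-2.4, -0.4, -2.6]), 'T': array([ 0.15, -0.59,  0.06]), 'w': 0.107}
{'t': 17.42, 'gap': np.float64(0.0035), 'lat': np.float64(-0.0), 'h': np.float64(0.067), 'F': array([-0.4, -0.5, -0.7]), 'T': array([ 0.01, -0.  ,  0.01]), 'w': 0.5}
{'t': 18.32, 'gap': np.float64(0.0033), 'lat': np.float64(0.0), 'h': np.float64(0.1562), 'F': array([ 0.6, -0. , -0.5]), 'T': array([ 0.05,  0.03, -0.04]), 'w': 0.498}
{'t': 19.25, 'gap': np.float64(0.052), 'lat': np.float64(0.0102), 'h': np.float64(0.216), 'F': array([ 0.2, -0.3, -0.4]), 'T': array([-0.01,  0.  ,  0.02]), 'w': 0.5}
```

View pics/end1.png

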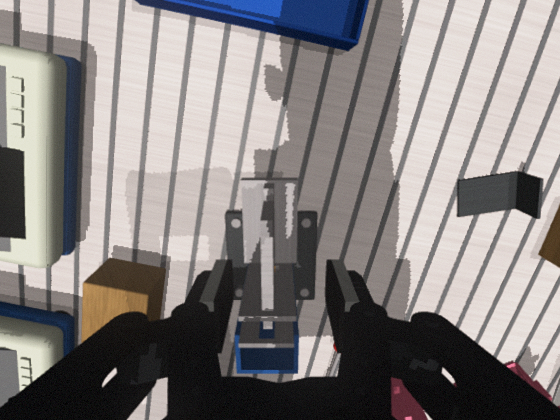

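View pics/s_end.png

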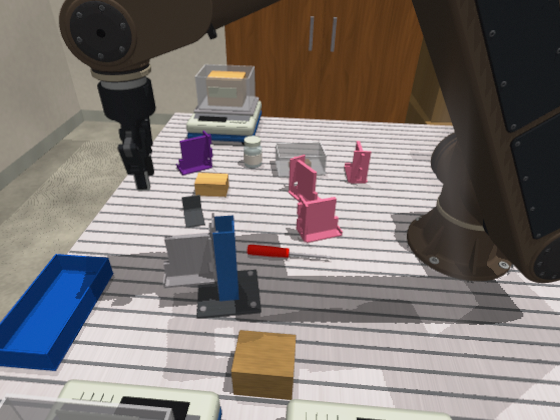

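Both pictures show the bracket hanging on the upright, straight and free of the gripper, with the bystanders in place. The tug up stopped after 1.3 mm, but the force reading settled too quickly for that to be conclusive. I'll make one gentle confirming press on the rib top with shut fingers.

Run:
```python
from ins import *
arm.grip(0,20)
b=lambda z:U-m*(.032+.0028)+[0,0,z]
arm.line_to(b(.20),R,max_speed=.15)
print(arm.line_to(b(.160),max_speed=.015,threshold=5),readout.get_state()["tcp_pos"][2],loc()["F"])
print(arm.line_to(b(.160),max_speed=.015,threshold=10),readout.get_state()["tcp_pos"][2],loc()["F"])
arm.line_to(b(.20),max_speed=.1)
arm.line_to(b(.26)-.08*m,max_speed=.2);arm.sleep(.5);print(loc())
```

```text
True 0.16892256550116885 [0.1 0.4 5.6]
True 0.16890109973996162 [1.5 1.2 5.5]
{'t': 24.34, 'gap': np.float64(0.0597), 'lat': np.float64(-0.0), 'h': np.float64(0.1929), 'F': array([-0.5, -0. ,  0.3]), 'T': array([-0.05,  0.  ,  0.06]), 'w': -0.004}
```

The rib top is at 0.1689, so the bracket sits at 66.9 mm, matching the felt home, and it did not move under the press.

```bash
python3 -c "
from rig import ticket
print(ticket.close_job())"
```

```text
the job is handed in; nothing more can be done
None
```

The bracket is hanging on the upright, seated on both sills with the latch apparently snapped out over it. The gripper has let go, and I handed the job in at about 24 s on the robot's clock.

**Insertion:** Both hooks went through the slots on the first try. I lowered the bracket over the latch, then pressed until the necks sat on the sills, with a net push of about 14 N.

**Latch snap:** The latch's sideways push of about 6 N vanished near 70 mm height. The necks then stopped the bracket at about 67 mm.

**Final height:** A light press of about 5.5 N with shut fingers found the rib top at 168.9 mm. That puts the bracket at 66.9 mm, with no movement under the press. It agrees with the camera estimate of 66.4 mm and the latch contact at 66.7 mm.

**Last pictures:** They show the bracket hanging straight and free, with the other things where they were.

**Weaker check:** The upward tug stopped after about 1.3 mm, as it should under the latch. However, the force reading had already dropped back when I read it, so on its own that test is only partial proof. I did not see the latch directly through the window.

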